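Slide the battery cover onto a lab data logger until its tab clicks

TASK

Close the battery bay of the white data logger on the bench: pick up the loose red cover, lay it on the open end of the logger's rails with its yellow tab pointing at the brass latch, and slide it gently along under the lips until the tab clicks down behind the brass ledge and the cover stays shut by itself when you let go. Stop pushing once it has clicked and never force the cover against the logger (a light finger push of about 12 N is plenty), and leave the sprout jar, screw cap and funnel where they stand.

Things in the scene. Friction and masses are not known exactly. Their poses are not given: they have to be found in the camera images.
- logger: White data logger, fixed to the bench, battery bay up, 193 x 100 mm. Origin: centre of the underside; x: sliding direction, from the open entry end (x = -95 mm) to the brass latch end (+98); y across; z up. The deck, on which the cover runs, is 40 mm up. Fully closed, the cover's origin is at x = 20 (give or take 7: see latch_nominal), y = 0, z = 40 mm. Bay with green battery: x = 0 to 62.
- entry (a point): Middle of the entry deck, at x = -42, z = 40 mm in the logger's frame: lay the cover with its origin here. The deck is open from above from x = -95 to 0, grey side walls 8 mm high, inner faces at y = +-40; a funnel from x = -10 to +5 narrows it to the rails, whose inner faces are at y = +-36.2.
- lips (a point): Middle between the two grey lips, at x = 34, z = 51.8 mm (their tops) in the logger's frame. The lips run from x = 6 to 62 over the rails; inner edges at y = +-32, underside 7.8 mm above the deck. The 6 mm plate fits under them only by sliding in along +x.
- latch_nominal (a point): Top of the brass ledge's vertical catch face in its nominal place, x = 82, z = 45 mm in the logger's frame. Ledge: 25 degree ramp, 5 mm high, then the catch face. The brass plate is screwed on through slots: really it sits anywhere within +-7 mm in x, not measured (this point does not follow it). Its rigid end stops halt the cover about 2 mm past the click.
- kicker_rest (a point): Middle between two black sprung pads (y = +-26.5, front faces at x = 44, z = 43.5 mm in the logger's frame). They meet the front edge of the cover plate over its last 9 to 23 mm of travel and push it back with 1 to 4 N; a cover let go before the click is pushed out again until its front edge is at x = 44 or less.
- cover: Loose red cover, about 80 g, flat on the bench left or right of the logger. Origin: centre of the plate's underside; x to the tab (leading end), z up. Plate 80 (x) x 70 x 6 mm. Yellow springy tab in front, 18 mm wide, top 10 mm high, to x = 66, with a barb (x = 62 to 66) down to 1 mm above the underside. Pushing the tab over the ledge takes 6 to 12 N along the rails; the push drops at the click.
- rib (a point): Top centre of the cover's finger rib, 30 mm above the cover's underside, at its origin in x and y. The rib is 12 mm (cover x) by 40 mm (cover y) and rises from 6 to 30 mm: pinch it along the cover's x, or push its back face.
- tab_tip (a point): Middle of the lowest (rear) edge of the tab barb, 62 mm ahead of and 1 mm above the cover's origin while the tab is unbent. It rises about 4 mm over the ledge, then snaps down behind it.
- seed_jar: Closed glass jar with sprouts, 60 mm across, 85 mm high, beside the logger; leave it. Origin: centre of its underside.
- screw_cap: Red screw cap, 56 mm across, 17 mm high, beyond the logger; leave it. Origin: centre of its underside.
- funnel: White funnel standing on its mouth, 96 mm across, 120 mm high, beyond the logger; leave it. Origin: centre of its underside.
Not all that is in view belongs to the job. What is shaped like the logger but pink is not meant.

How it is judged (in metres and radians):
On the way:
1. the cover lies flat on the rails with its tab leading, front edge in, still short of the latch (x of cover in the frame of logger between -0.06 and 0.004 m and y of cover in the frame of logger between -0.005 and 0.005 m and z of cover in the frame of logger between 0.037 and 0.0435 m and x of tab_tip in the frame of logger between 0 and 0.072 m), for 0.05 s.
At the end, for the whole second after the job is handed in: Released and at rest, the cover lies under both lips on the deck (within 4 mm sideways, about 3 mm in height), its origin 10.5 to 30.5 mm ahead of the logger's origin, with the tab down behind the ledge (tip at most 42.7 mm above the logger's underside) (x of cover in the frame of logger between 0.0105 and 0.0305 m and y of cover in the frame of logger between -0.004 and 0.004 m and z of cover in the frame of logger between 0.037 and 0.0435 m and x of tab_tip in the frame of logger between 0.0715 and 0.0935 m and z of tab_tip in the frame of logger between 0.036 and 0.0427 m and linear speed of cover below 0.01 m/s); the robot touches nothing.
It fails at once if while it is in the rails or the latch, the cover is forced against the logger with more than 25 N (x of cover in the frame of logger above -0.03 m and z of cover in the frame of logger below 0.05 m and contact force between cover and logger above 25 N).
It fails at once if the sprout jar is pushed more than 20 mm or tipped over (distance of seed_jar from where it was at the start of the episode above 0.02 m or angle between seed_jar's own z axis and vertical above 0.4 rad).
It fails at once if the red screw cap is pushed more than 20 mm or tipped over (distance of screw_cap from where it was at the start of the episode above 0.02 m or angle between screw_cap's own z axis and vertical above 0.4 rad).
It fails at once if the funnel is pushed more than 20 mm or tipped over (distance of funnel from where it was at the start of the episode above 0.02 m or angle between funnel's own z axis and vertical above 0.4 rad).
It also fails if it takes over 64 s, if anything falls off the work surface, if the arm or the gripper's body presses on something with over 40 N, if the wrist force passes 120 N, or if a joint passes its speed limit or range.

ROBOT

A 7-joint arm with a two-finger parallel gripper is mounted at the origin on the work surface. World frame = base frame: x ahead of the robot, y to its left, z up, the work surface at z = 0. Lengths are in m, angles in degrees, forces in N, time in s.
With the tool pointing down it reaches from about 0.425 to 0.875 m from the base axis. Payload 4.7 kg.
Tool frame: the origin (TCP) lies on the centre line of the jaws, within the pads' length; the fingertips stand env.nose_length ahead of it and the grasp point (between the pads) lies 8 mm behind it (env.nose_length is the distance from the TCP to the fingertips, in m); y points along the fingers, z is the direction in which the jaws open and shut, and the axes are right-handed (so a half turn about y gives the same grasp; the last joint's range is limited). The gripper opens to 87 mm and grips with 3 to 60 N. Pads are 19 mm wide; open, the fingers measure 117 mm over their backs; the gripper's body (75 mm by 190 mm) begins 51 mm behind the grasp point.
Start: joints at [65.781, 18.392, -4.016, 83.108, 1.295, 78.541, -3.26], TCP at [0.275, -0.589, 0.234] pointing down, gripper open.
Joint ranges: [-163.93, 163.93], [-17.29, 119.83], [-79.2, 71.16], [3.27, 140.29], [-89.18, 269.18], [5.43, 117.66], [-154.24, 154.24]. Speed limits (degrees/s): [147.25, 147.25, 180, 180, 180, 180, 180].

INTERFACE

Orientations are given as [roll, pitch, yaw] about the fixed x, y, z axes, in that order (R = Rz(yaw) Ry(pitch) Rx(roll)).
In Python, from cell import env, read_camera, camera_info, job, models gives the robot as it stands.
- The arm moves only by the tool move_arm, never from a script. Its argument "moves" is a list of rows, each a list of 6 numbers: the shift along the tool's x, y, z in mm, then the turn, a rotation vector about the tool's x, y, z in degrees. In form: [[x, y, z, ax, ay, az], ...]. A call has 1 to 20 rows; each row is the pose to reach, as a shift and turn from the pose commanded when the call began, along the tool's axes at that moment; what a row does not reach only later rows make up. A row lasts 1/12 s, in which the tool goes at most 41.7 mm and 7.16 degrees, less where a joint would pass 70% of its speed; a pose out of reach is approached as far as the arm can. A call with a gripper value outside its range is refused whole. "claw" is the finger opening in mm, from 0 to 87, set as the call begins (left out, the last holds). The fingers move at their own pace and stop on an object; "newtons" is the grip in N (left out, the last holds). Time passes only in rows, so rows that repeat a pose let the fingers close. It gives the time, the measured TCP pose, the force and the opening at its end, in the units of the state.
- env.get_obs(): the state, without advancing time (a new reading comes with each control period).
- read_camera(name): name is "side" or "top" or "wrist"; returns (picture, depth): 420x560x3 uint8, red, green, blue; 420x560 float32, m along the optical axis (not along the pixel's ray), 0 where there is no reading.
- camera_info(name): a dict with "fx", "fy", "cx", "cy" (pixels), "R" (3x3) and "t" (3): a world point X has camera coordinates R X + t. Camera axes: x right, y down, z forward; pixel columns grow to the right and rows downward; lengths in m; the calibration is good to about 2 mm. A picture is of the moment at which its call begins: read the wrist's pose just before it. camera_info takes no time and is no camera call; for the wrist camera it gives the pose at the moment of the call.
- job.sign_off(): hands the job in, once; it reports no verdict.
Trained networks look in the newest picture that a camera, given by its name, has taken for a name from the list of things; names that differ only in an ending like _2 or _b are one class to them, and where a whole thing is asked for, a point or a joint stands for the part that bears it (a point fixed in the world has none). Each returns a list of dicts, best first, with "score" (0 to 1); they miss things now and then, are a little off and sometimes report something else, mostly with a low value. They report only what shows in the picture. A call takes as long as a camera call. They do not tell look-alikes from the thing itself.
- models.spot_in(target, camera): "point" ([x, y, z] in m, in world coordinates, good to about 4 mm: the middle of the surface that is visible of it).
- models.cut_out(target, camera): "mask" (420x560 bool, what is visible of it).
The state is a dict: "time_s": time; "qpos": joint angles; "joint_velocities": joint speeds; "effort": joint torques, N m; "tool_pos": TCP position; "tool_rot": TCP orientation; "force": force on the tool from outside, world axes, zero at the start; "wrist_torque": the same for the moment, N m; "grip_width": finger opening in m.
Only numpy, scipy, OpenCV 4.12 (cv2) and the standard library are available. Lean on these libraries where they do the work, as an engineer would, in place of code of your own. Each camera call takes 0.05 s, during which the arm holds its last target.

## Working session

There is one attempt and no reset: what is moved stays moved. The work goes in short steps, Python scripts to look and compute and a tool call to move; the robot and the scene stay as the last step left them, time stands still between calls to the robot, and variables do not carry over. Pictures are saved under pics/ and viewed, and the job is handed in when it is done.

Besides the shell and the picture viewer there is one more tool, called by a JSON object that holds its "name" and its "arguments". move_arm: Moves the arm, as the interface text tells. Its arguments: {"type":"object","properties":{"moves":{"type":"array","items":{"type":"array","items":{"type":"number"}}},"claw":{"type":"number"},"newtons":{"type":"number"}},"required":["moves"]}

```bash
mkdir -p pics; ls; python3 - <<'E'
from cell import env, read_camera, camera_info, job, models
import cv2, numpy as np
o=env.get_obs(); print({k:np.round(v,3).tolist() for k,v in o.items()}, env.nose_length)
for n in ["top","side","wrist"]:
    i=camera_info(n); p,d=read_camera(n)
    np.savez(f"{n}0.npz",p=p,d=d,**{k:i[k] for k in i})
    cv2.imwrite(f"pics/{n}0.png",p[:,:,::-1]); print(n,{k:np.round(v,3).tolist() for k,v in i.items()})
E
```

```text
pics
{'time_s': 0.0, 'qpos': [65.782, 18.441, -4.014, 83.174, 1.294, 78.54, -3.261], 'joint_velocities': [-0.07, 0.014, -0.013, 0.042, 0.072, 0.015, -0.039], 'effort': [-0.001, -49.129, -0.405, -31.253, -0.064, 0.044, 0.0], 'tool_pos': [0.275, -0.589, 0.232], 'tool_rot': [-90.11, -0.006, -154.974], 'force': [0.242, 0.289, 0.742], 'wrist_torque': [0.049, 0.017, -0.006], 'grip_width': 0.087} 0.011
top {'fx': 437.63, 'fy': 437.63, 'cx': 276.64, 'cy': 205.906, 'R': [[-0.017, -1.0, -0.019], [-0.987, 0.019, -0.161], [0.161, 0.016, -0.987]], 't': [0.015, 0.53, 1.112]}
side {'fx': 392.526, 'fy': 392.526, 'cx': 278.871, 'cy': 217.471, 'R': [[0.995, -0.103, 0.005], [-0.076, -0.761, -0.644], [0.07, 0.64, -0.765]], 't': [-0.526, 0.084, 0.846]}
wrist {'fx': 362.49, 'fy': 362.49, 'cx': 281.238, 'cy': 206.175, 'R': [[0.423, -0.906, -0.003], [-0.865, -0.405, 0.298], [-0.271, -0.123, -0.955]], 't': [-0.649, -0.035, 0.393]}
```

View pics/top0.png

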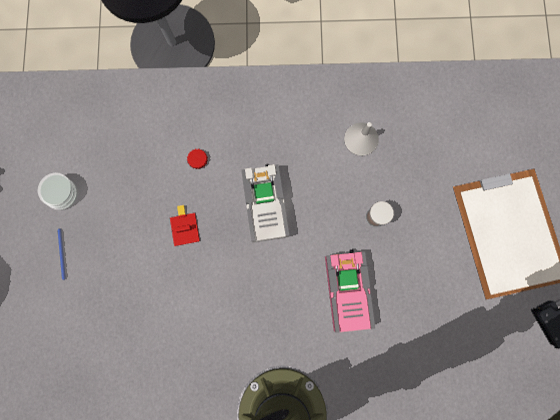

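View pics/side0.png

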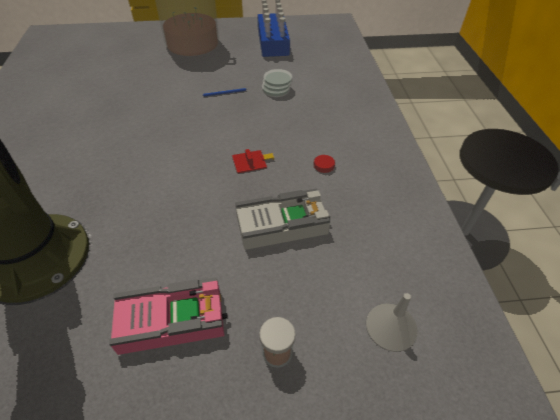

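The top view shows the white logger at about (265,203) with its latch end up-image (+x world). The red cover is at (185,228) with its tab up. The pink decoy is at (350,290), the jar at (382,213), the cap at (197,158) and the funnel at (362,138).

```bash
cat > h.py <<'E'
import numpy as np, cv2
def load(f):
    z=np.load(f); return z
def world(z):
    d=z['d']; H,W=d.shape; u,v=np.meshgrid(np.arange(W),np.arange(H))
    c=np.stack([(u-z['cx'])/z['fx']*d,(v-z['cy'])/z['fy']*d,d],-1)
    return (c-z['t'])@z['R']   # R^T (c-t)
E
python3 - <<'E'
from h import *
from cell import env, models
for n in ["top","side"]:
    z=load(n+"0.npz"); w=world(z)
    for t in ["logger","cover","rib","tab_tip","entry","lips","latch_nominal","seed_jar","screw_cap","funnel"]:
        try: 
            r=models.spot_in(t,n); print(n,t,[(np.round(q['point'],3).tolist(),round(q['score'],2)) for q in r[:3]])
        except Exception as e: print(n,t,e)
z=load("top0.npz"); w=world(z); p=z['p'].astype(int)
print("bench z",np.median(w[250:300,100:160,2]))
hsv=cv2.cvtColor(z['p'],cv2.COLOR_RGB2HSV)
red=((hsv[...,0]<8)|(hsv[...,0]>172))&(hsv[...,1]>170)
red[:195]=0; red[:,240:]=0
zz=w[...,2]
m=red&(zz<0.012); print(m.sum(), w[m].mean(0), cv2.minAreaRect((w[red&(zz<.015)][:,:2]*1000).astype(np.float32)))
print('rib',w[red&(zz>.02)].mean(0), zz[red].max())
yel=(abs(hsv[...,0].astype(int)-24)<6)&(hsv[...,1]>150); yel[:195]=0; yel[:,200:]=0
print('tab',w[yel].mean(0),yel.sum())
im=cv2.resize(z['p'][150:260,155:305,::-1],None,fx=5,fy=5,interpolation=cv2.INTER_CUBIC); cv2.imwrite('pics/topzoom.png',im)
E
```

```text
top logger [([0.537, 0.033, 0.044], 0.74), ([0.306, -0.176, 0.04], 0.68)]
top cover [([0.479, 0.252, 0.01], 0.81)]
top rib [([0.481, 0.262, 0.004], 0.56)]
top tab_tip [([0.668, 0.22, 0.017], 0.46), ([0.528, 0.268, 0.011], 0.38)]
top entry [([0.535, 0.036, 0.042], 0.92), ([0.309, -0.178, 0.038], 0.8)]
top lips [([0.54, 0.036, 0.039], 0.91), ([0.3, -0.179, 0.041], 0.6)]
top latch_nominal [([0.304, -0.178, 0.038], 0.78), ([0.541, 0.035, 0.042], 0.6)]
top seed_jar [([0.497, -0.257, 0.083], 0.76)]
top screw_cap [([0.671, 0.221, 0.018], 0.69)]
top funnel [([0.708, -0.226, 0.03], 0.66)]
side logger [([0.535, 0.019, 0.043], 0.93), ([0.306, -0.188, 0.038], 0.8)]
side cover []
side rib [([0.479, 0.252, 0.0], 0.82)]
side tab_tip [([0.527, 0.263, 0.015], 0.49)]
side entry [([0.537, 0.021, 0.042], 0.74)]
side lips [([0.537, 0.021, 0.038], 0.65), ([0.3, -0.188, 0.043], 0.59)]
side latch_nominal [([0.536, 0.018, 0.046], 0.97), ([0.3, -0.188, 0.039], 0.8), ([0.667, 0.215, 0.014], 0.69)]
side seed_jar [([0.498, -0.275, 0.084], 0.84)]
side screw_cap [([0.67, 0.214, 0.017], 0.75)]
side funnel [([0.71, -0.246, 0.027], 0.93)]
bench z -1.4548424462906736e-05
632 [0.47700266 0.256953   0.00608193] ((477.92608642578125, 257.47930908203125), (77.81854248046875, 68.66680145263672), 10.710105895996094)
rib [0.47629516 0.25409612 0.04401926] 1.1830079372958862
tab [0.52964613 0.26715006 0.0099396 ] 55
```

View pics/topzoom.png

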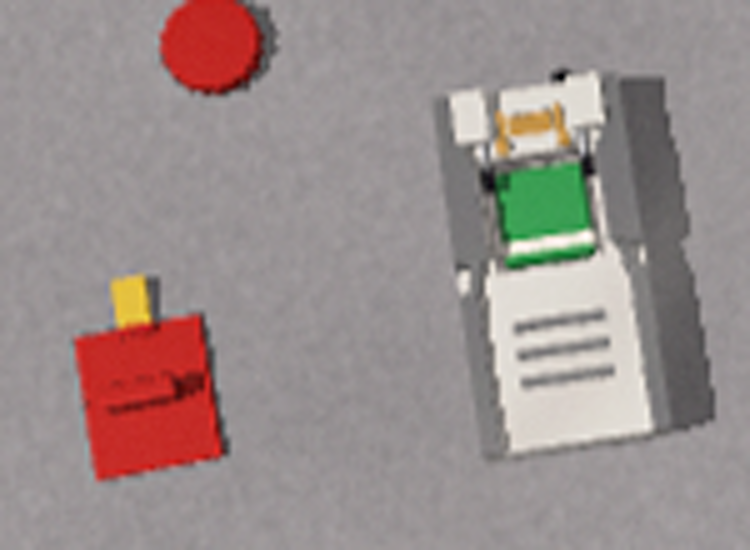

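```bash
cat >> h.py <<'E'
from scipy.spatial.transform import Rotation as Ro
def rot(rpy): return Ro.from_euler('xyz',rpy,degrees=True)
def delta(pos,rpy,o):
    R0=rot(o['tool_rot']); p0=np.array(o['tool_pos'])
    d=R0.inv().apply(np.array(pos)-p0)*1000
    r=(R0.inv()*rot(rpy)).as_rotvec(degrees=True)
    return np.round(np.r_[d,r],1).tolist()
def snap(n,f):
    from cell import env, read_camera, camera_info
    i=camera_info(n); p,d=read_camera(n)
    np.savez(f"{f}.npz",p=p,d=d,**{k:i[k] for k in i})
    cv2.imwrite(f"pics/{f}.png",p[:,:,::-1]); return load(f"{f}.npz")
E
python3 - <<'E'
from h import *
from cell import env
o=env.get_obs(); z=load("wrist0.npz")
c=-z['R'].T@z['t']; R0=rot(o['tool_rot'])
print("cam in tool",R0.inv().apply(c-o['tool_pos']), "cam axes in tool", np.round(R0.inv().apply(z['R']),3))
print(o['tool_pos'],o['time_s'])
for t in [([.45,-.25,.26],[-90,0,-120]),([.50,.15,.30],[-90,0,-79.2])]: print(delta(*t,o))
E
```

```text
cam in tool [-8.35366736e-02 -1.49630142e-01  1.07308342e-04] cam axes in tool [[ 0.     0.003  1.   ]
 [ 0.955 -0.298  0.001]
 [ 0.298  0.955 -0.003]]
[ 0.27497165 -0.58899347  0.23360648] 1.15
[-302.0, -26.4, -233.1, -0.0, -35.0, 0.0]
[-516.5, -66.5, -574.4, -0.0, -75.8, 0.0]
```

{"name": "move_arm", "arguments": {"moves": [[-302, -26, -233, 0, -35, 0], [-302, -26, -233, 0, -35, 0], [-302, -26, -233, 0, -35, 0], [-302, -26, -233, 0, -35, 0], [-302, -26, -233, 0, -35, 0], [-302, -26, -233, 0, -35, 0], [-302, -26, -233, 0, -35, 0], [-302, -26, -233, 0, -35, 0], [-302, -26, -233, 0, -35, 0], [-520, -17, -583, 0, -76, 0], [-520, -17, -583, 0, -76, 0], [-520, -17, -583, 0, -76, 0], [-520, -17, -583, 0, -76, 0], [-520, -17, -583, 0, -76, 0], [-520, -17, -583, 0, -76, 0], [-520, -17, -583, 0, -76, 0], [-520, -17, -583, 0, -76, 0], [-520, -17, -583, 0, -76, 0], [-520, -17, -583, 0, -76, 0], [-520, -17, -583, 0, -76, 0]]}}

```text
time_s: 2.82
tool_pos: [0.4981, 0.169, 0.2512]
tool_rot: [-89.9, 0.3, -78.3]
force: [-1.6, 0.3, 0.5]
grip_width: 0.0869
```

```bash
python3 - <<'E'
from h import *
from cell import env
o=env.get_obs();print(o['time_s'],o['tool_pos'],o['tool_rot'],o['joint_velocities'])
print(delta([.5,.16,.25],[-90,0,-79.2],o))
E
```

```text
2.8167 [0.49814818 0.16897128 0.2511796 ] [-89.87660366   0.31919997 -78.30309477] [0.14082429 0.36809977 3.38656481 0.13970695 2.87818696 2.46530499
 2.55935203]
[9.2, 1.1, -0.0, -0.1, 0.9, -0.3]
```

```bash
python3 - <<'E'
from h import *
from cell import env
for k in range(3): z=snap("wrist",f"w1")
o=env.get_obs();print(o['time_s'],o['tool_pos'],o['tool_rot'])
w=world(z); im=z['p'][:,:,::-1].copy()
cv2.imwrite('pics/w1h.png',cv2.applyColorMap(np.clip(w[...,2]*1000*4,0,255).astype(np.uint8),cv2.COLORMAP_JET))
E
```

```text
2.9667 [0.49934431 0.15937828 0.25041082] [-9.00252163e+01 -2.54368205e-02 -7.88833623e+01]
```

View pics/w1.png

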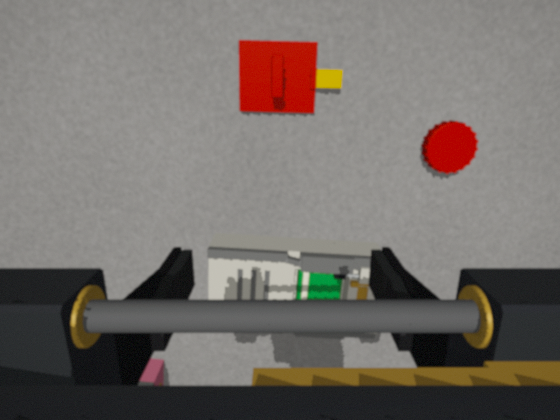

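View pics/w1h.png

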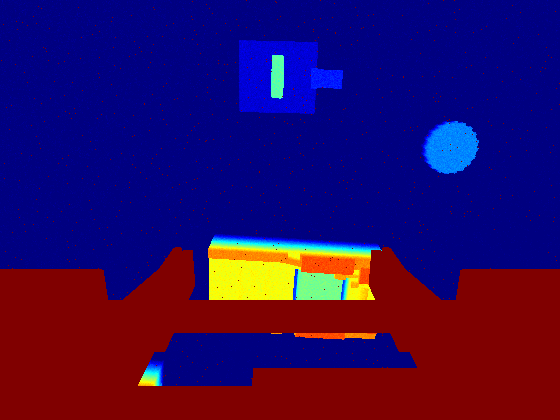

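The wrist view shows the cover at (278,77) with its tab to the right at (330,79). The screw cap is at (450,147). The logger is partly hidden by the gripper at (290,285).

```bash
python3 - <<'E'
from h import *
from cell import env
z=load("w1.npz"); w=world(z); zz=w[...,2]
hsv=cv2.cvtColor(z['p'],cv2.COLOR_RGB2HSV)
box=np.zeros(zz.shape,bool); box[30:125,220:360]=1
red=((hsv[...,0]<8)|(hsv[...,0]>172))&(hsv[...,1]>150)&box
m=red&(zz<.012)&(zz>.002); r=cv2.minAreaRect((w[m][:,:2]*1000).astype(np.float32)); print('plate',r,w[m][:,2].mean())
m=red&(zz>.022)&(zz<.035); r=cv2.minAreaRect((w[m][:,:2]*1000).astype(np.float32)); print('rib',r,w[m].mean(0), np.median(w[m][:,2]))
y=(abs(hsv[...,0].astype(int)-26)<7)&(hsv[...,1]>120)&box&(zz>.004)&(zz<.02); r=cv2.minAreaRect((w[y][:,:2]*1000).astype(np.float32)); print('tab',r,w[y].mean(0))
o=env.get_obs()
E
```

```text
plate ((476.6552429199219, 257.68243408203125), (78.37580108642578, 69.01629638671875), 9.940736770629883) 0.005690296924574237
rib ((476.9380798339844, 257.2569274902344), (11.7678804397583, 39.42113494873047), 10.919132232666016) [0.47689419 0.2577231  0.02934585] 0.02943324510112875
tab ((528.6734008789062, 266.7265625), (26.491838455200195, 17.717899322509766), 8.209071159362793) [0.52865155 0.26674684 0.00951952]
```

```bash
python3 - <<'E'
from h import *
from cell import env
o=env.get_obs();print(o['time_s'],o['tool_pos'],o['tool_rot'],o['force'])
for zt in (.06,.021): print(delta([.4768,.2575,zt],[-90,0,-80],o))
E
```

```text
2.9667 [0.49934431 0.15937828 0.25041082] [-9.00252163e+01 -2.54368205e-02 -7.88833623e+01] [ 1.31083516 -1.52057826 -0.33403901]
[-100.7, 190.4, -3.1, 0.0, 1.1, 0.0]
[-100.7, 229.4, -3.1, 0.0, 1.1, 0.0]
```

{"name": "move_arm", "arguments": {"moves": [[-101, 100, -3, 0, 1, 0], [-101, 100, -3, 0, 1, 0], [-101, 100, -3, 0, 1, 0], [-101, 100, -3, 0, 1, 0], [-101, 180, -3, 0, 1, 0], [-101, 180, -3, 0, 1, 0], [-101, 190, -3, 0, 1, 0], [-101, 190, -3, 0, 1, 0], [-101, 190, -3, 0, 1, 0], [-101, 190, -3, 0, 1, 0]], "claw": 50, "newtons": 25}}

```text
time_s: 3.8
tool_pos: [0.4793, 0.2578, 0.0629]
tool_rot: [-89.8, 0.0, -80.1]
force: [-0.3, -0.3, 0.3]
grip_width: 0.0507
```

```bash
python3 - <<'E'
from h import *
from cell import env
z=snap("wrist","w2")
o=env.get_obs();print(o['time_s'],o['tool_pos'],o['tool_rot'],o['force'])
print(delta([.4768,.2575,.021],[-90,0,-80],o))
E
```

```text
3.85 [0.47929043 0.25809478 0.06305635] [-8.97545979e+01  2.21389100e-02 -8.00485744e+01] [ 1.1861054  -0.17159946 -0.53692378]
[0.2, 42.0, -2.7, -0.2, -0.0, -0.0]
```

View pics/w2.png

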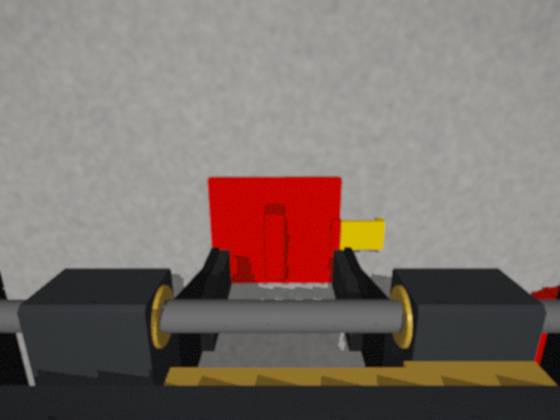

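The rib (275,240) sits between the jaws, about 2–3 mm behind centre. Descending with that correction, then gripping.

{"name": "move_arm", "arguments": {"moves": [[0, 20, -3, 0, 0, 0], [0, 42, -3, 0, 0, 0], [0, 42, -3, 0, 0, 0], [0, 42, -3, 0, 0, 0]]}}

```text
time_s: 4.18
tool_pos: [0.4752, 0.2574, 0.0198]
tool_rot: [-89.9, 0.0, -80.0]
force: [0.4, 0.7, 0.3]
grip_width: 0.0498
```

{"name": "move_arm", "arguments": {"moves": [[0, 0, 0, 0, 0, 0], [0, 0, 0, 0, 0, 0], [0, 0, 0, 0, 0, 0], [0, 0, 0, 0, 0, 0], [0, 0, 0, 0, 0, 0], [0, 0, 0, 0, 0, 0]], "claw": 0, "newtons": 25}}

```text
time_s: 4.68
tool_pos: [0.4744, 0.2573, 0.0187]
tool_rot: [-90.0, -0.0, -80.0]
force: [1.4, -0.1, 0.4]
grip_width: 0.0176
```

{"name": "move_arm", "arguments": {"moves": [[0, 0, 0, 0, 0, 0], [0, 0, 0, 0, 0, 0], [0, -20, 0, 0, 0, 0], [0, -60, 0, 0, 0, 0], [0, -60, 0, 0, 0, 0], [0, -60, 0, 0, 0, 0]]}}

```text
time_s: 5.18
tool_pos: [0.4756, 0.2581, 0.0804]
tool_rot: [-89.8, 0.0, -80.0]
force: [-0.4, -0.7, -1.8]
grip_width: 0.012
```

```bash
python3 - <<'E'
from h import *
from cell import env
o=env.get_obs();print(o['time_s'],o['tool_pos'],o['tool_rot'],o['force'],o['grip_width'])
# look pose for the logger
print(delta([.50,-.07,.24],[-90,0,-81],o))
E
```

```text
5.1833 [0.47556075 0.25807998 0.08043993] [-8.97797435e+01  2.32589823e-02 -7.99781174e+01] [-0.38427068 -0.71549925 -1.84930851] 0.011965881225933126
[327.3, -159.8, -32.4, -0.2, 1.0, -0.0]
```

{"name": "move_arm", "arguments": {"moves": [[0, -40, 0, 0, 0, 0], [30, -80, 0, 0, 0, 0], [60, -120, 0, 0, 0, 0], [100, -160, -5, 0, 0, 0], [140, -160, -10, 0, 1, 0], [180, -160, -20, 0, 1, 0], [220, -160, -32, 0, 1, 0], [260, -160, -32, 0, 1, 0], [300, -160, -32, 0, 1, 0], [327, -160, -32, 0, 1, 0], [327, -160, -32, 0, 1, 0], [327, -160, -32, 0, 1, 0], [327, -160, -32, 0, 1, 0]]}}

```text
time_s: 6.27
tool_pos: [0.4989, -0.0699, 0.2372]
tool_rot: [-90.1, 0.1, -81.0]
force: [-0.5, 1.0, -1.7]
grip_width: 0.0121
```

```bash
python3 - <<'E'
from h import *
from cell import env
z=snap("wrist","w3"); z=snap("wrist","w3")
o=env.get_obs();print(o['time_s'],o['tool_pos'],o['tool_rot'],o['force'],o['grip_width'])
w=world(z)
cv2.imwrite('pics/w3h.png',cv2.applyColorMap(np.clip(w[...,2]*1000*4,0,255).astype(np.uint8),cv2.COLORMAP_JET))
E
```

```text
6.3667 [ 0.49932462 -0.06832272  0.2378864 ] [-9.00664780e+01  5.83551733e-02 -8.08167464e+01] [ 0.28535358  0.65722968 -0.90873142] 0.011909852187065553
```

View pics/w3.png

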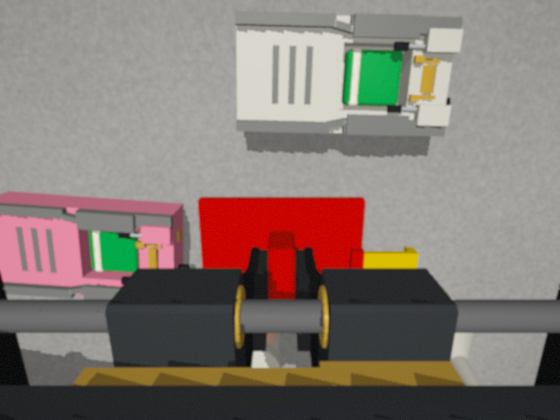

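View pics/w3h.png

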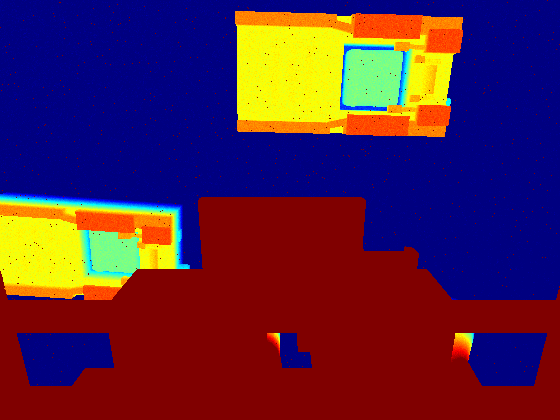

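The logger is fully visible at (235–460, 12–137), entry end left and brass at (428,78). The held cover is in the lower middle with its tab to the right.

```bash
cat > fit.py <<'E'
from h import *
z=load("w3.npz"); w=world(z); zz=w[...,2]
box=np.zeros(zz.shape,bool); box[5:145,225:475]=1
P=w[box&(zz>.036)&(zz<.058)]
r=cv2.minAreaRect((P[:,:2]*1000).astype(np.float32)); print(r)
def prof(c,th,verbose=True):
    e=np.array([np.cos(th),np.sin(th)]); n=np.array([-e[1],e[0]])
    q=(P[:,:2]-c); return q@e*1000,q@n*1000,P[:,2]*1000
# optimise yaw/centre by wall inner edges: walls z~48 for x in -90..-12
th=np.deg2rad(r[2] if r[1][0]>r[1][1] else r[2]-90); c=np.array(r[0])/1000
for it in range(4):
    x,y,h=prof(c,th)
    s=(x>-88)&(x<-15)
    L=[];xs=np.arange(-85,-15,5.)
    for x0 in xs:
        k=s&(abs(x-x0)<2.5)
        a=y[k&(h>44.5)&(y>0)].min() ; b=y[k&(h>44.5)&(y<0)].max()
        a2=y[k&(h<43)&(y>0)].max(); b2=y[k&(h<43)&(y<0)].min()
        A=y[k].max();B=y[k].min()
        L.append([(a+a2)/2,(b+b2)/2,A,B])
    L=np.array(L); mid=L[:,:2].mean(1); p=np.polyfit(xs,mid,1); po=np.polyfit(xs,L[:,2:].mean(1),1)
    print('it',it,np.rad2deg(th),c,'inner slope deg',np.rad2deg(p[0]),'off',p[1],'outer',np.rad2deg(po[0]),po[1],'edges',L.mean(0))
    n=np.array([-np.sin(th),np.cos(th)]); c=c+n*p[1]/1000; th+=p[0]
x,y,h=prof(c,th); print('final yaw',np.rad2deg(th),c,'x range',[np.percentile(x,q) for q in (0.1,99.9)],'deck z',np.median(h[(x<-15)&(abs(y)<35)]),'lip z',np.median(h[h>50]))
k=(h>49.5)&(abs(y)>33)&(x<70); print('lip x',np.percentile(x[k],[0.5,99.5]))
# brass
hsv=cv2.cvtColor(z['p'],cv2.COLOR_RGB2HSV)
e=np.array([np.cos(th),np.sin(th)]); n=np.array([-e[1],e[0]])
br=(abs(hsv[...,0].astype(int)-18)<7)&(hsv[...,1]>120)&box&(zz>.03)&(zz<.06)
q=w[br][:,:2]-c; bx=q@e*1000;by=q@n*1000;bz=w[br][:,2]*1000
print('brass n',br.sum(),bx.min(),bx.max(),by.min(),by.max())
for x0 in np.arange(60,100,1.5):
    k=(abs(x-x0)<.75)&(abs(y)<7)
    if k.any(): print(round(x0,1),np.round(np.median(h[k]),1),end='; ')
print()
gr=(abs(hsv[...,0].astype(int)-65)<20)&(hsv[...,1]>120)&box
q=w[gr][:,:2]-c; print('battery x',np.percentile(q@e*1000,[1,99]))
# held cover
box2=np.zeros(zz.shape,bool); box2[190:268,190:430]=1
red=((hsv[...,0]<8)|(hsv[...,0]>172))&(hsv[...,1]>150)&box2&(zz>.1)
print('cover plate z',np.percentile(zz[red],[1,10,50,90,99]))
m=red&(abs(zz-np.median(zz[red]))<.006)
rr=cv2.minAreaRect((w[m][:,:2]*1000).astype(np.float32)); print(rr)
tb=(abs(hsv[...,0].astype(int)-26)<7)&(hsv[...,1]>120)&box2&(zz>.1); tb[:, :365]=0
print('tab',w[tb].mean(0),w[tb][:,0].max())
np.savez('logger.npz',c=c,th=th)
E
python3 fit.py
```

```text
((540.4949951171875, 36.20233917236328), (194.08660888671875, 100.40567779541016), 7.689071178436279)
it 0 7.689071178436279 [0.540495   0.03620234] inner slope deg -0.026264493994891377 off -0.09214771122228928 outer -0.03655037350163289 0.03883714865939559 edges [ 39.93683032 -40.07299355  49.85591255 -49.71125619]
it 1 7.662806684441388 [0.54050732 0.03611102] inner slope deg 4.7453755305661996e-05 off -5.139280398156828e-05 outer -0.010033484593386063 0.1310029228651023 edges [ 40.00480864 -40.00499839  49.92393293 -49.64353977]
it 2 7.6628541381966935 [0.54050733 0.03611097] inner slope deg -6.47088238127215e-08 off 1.0549762971437996e-07 outer -0.010081366712709745 0.13105431255471 edges [ 40.00490371 -40.00490338  49.92402788 -49.64344418]
it 3 7.662854073487869 [0.54050733 0.03611097] inner slope deg 8.823954444294695e-11 off -1.4385670077925513e-10 outer -0.010081301419759856 0.13105420706132667 edges [ 40.00490354 -40.00490354  49.92402771 -49.64344435]
final yaw 7.662854073576109 [0.54050733 0.03611097] x range [np.float64(-96.8196089743646), np.float64(95.88339387345845)] deck z 39.71779057435416 lip z 51.44248466689123
lip x [-50.90725739  69.23046767]
brass n 543 60.6204391923207 84.25592751991837 -18.48842559887811 18.829591179827375
60.0 38.8; 61.5 39.6; 63.0 39.7; 64.5 39.7; 66.0 39.6; 67.5 39.4; 69.0 39.6; 70.5 39.9; 72.0 40.5; 73.5 41.0; 75.0 42.1; 76.5 42.9; 78.0 43.2; 79.5 44.2; 81.0 43.9; 82.5 40.2; 84.0 39.7; 85.5 39.8; 87.0 39.4; 88.5 39.8; 90.0 39.9; 91.5 39.3; 93.0 39.6; 94.5 39.6; 96.0 39.4; 
battery x [ 3.02183288 52.85193531]
cover plate z [0.22235429 0.22359211 0.22449647 0.22896141 0.2488742 ]
((497.72247314453125, -51.60503387451172), (78.84783935546875, 36.33942413330078), 9.044413566589355)
tab [ 0.55230023 -0.05425539  0.22836045] 0.5650765451411438
```

```bash
cat > t.py <<'E'
from h import *
from cell import env
import sys
L=np.load('logger.npz'); e=np.array([np.cos(L['th']),np.sin(L['th'])]); n=np.array([-e[1],e[0]])
C=L['c']+e*.0018
def lf(p): q=np.array(p[:2])-C; return np.round([q@e*1000,q@n*1000],1)
def tgt(x,z,y=0): return np.r_[C+e*x/1000+n*y/1000,z]
YAW=np.rad2deg(float(L['th']))-90+.15
if __name__=='__main__':
    o=env.get_obs();print(o['time_s'],o['tool_pos'],o['tool_rot'],'force',o['force'],o['grip_width'])
    print('logger xy',lf(o['tool_pos']),'force along',np.round(o['force'][:2]@e,1), 'yaw',YAW)
    x,zt=float(sys.argv[1]),float(sys.argv[2])
    print(delta(tgt(x,zt),[-90,0,YAW],o))
E
python3 t.py -44 .24; python3 t.py -44 .085
```

```text
6.3667 [ 0.49932462 -0.06832272  0.2378864 ] [-9.00664780e+01  5.83551733e-02 -8.08167464e+01] force [ 0.28535358  0.65722968 -0.90873142] 0.011909852187065553
logger xy [-56.5 -98. ] force along 0.4 yaw -82.18714592642388
[-97.6, -2.0, 15.1, 0.1, 1.4, -0.1]
6.3667 [ 0.49932462 -0.06832272  0.2378864 ] [-9.00664780e+01  5.83551733e-02 -8.08167464e+01] force [ 0.28535358  0.65722968 -0.90873142] 0.011909852187065553
logger xy [-56.5 -98. ] force along 0.4 yaw -82.18714592642388
[-97.5, 153.0, 15.3, 0.1, 1.4, -0.1]
```

{"name": "move_arm", "arguments": {"moves": [[-40, 0, 10, 0, 1.4, 0], [-80, 0, 15, 0, 1.4, 0], [-98, 20, 15, 0, 1.4, 0], [-98, 60, 15, 0, 1.4, 0], [-98, 100, 15, 0, 1.4, 0], [-98, 140, 15, 0, 1.4, 0], [-98, 153, 15, 0, 1.4, 0], [-98, 153, 15, 0, 1.4, 0], [-98, 153, 15, 0, 1.4, 0], [-98, 153, 15, 0, 1.4, 0]]}}

```text
time_s: 7.2
tool_pos: [0.5004, 0.03, 0.0872]
tool_rot: [-89.8, -0.0, -82.3]
force: [0.1, -0.5, -0.4]
grip_width: 0.0118
```

```bash
python3 - <<'E'
from h import *
snap("wrist","w4"); s=snap("side","s4"); 
cv2.imwrite('pics/s4z.png',cv2.resize(s['p'][120:280,180:380,::-1],None,fx=4,fy=3.75,interpolation=cv2.INTER_CUBIC))
E
python3 t.py -44 .060
```

```text
7.3 [0.50069344 0.02933113 0.08750834] [-8.97955913e+01 -5.66737215e-02 -8.23385507e+01] force [-0.09170699 -0.26529664 -1.64633737] 0.011651776830933915
logger xy [-42.2  -1.4] force along -0.1 yaw -82.18714592642388
[-1.4, 27.5, -1.9, -0.2, -0.2, 0.1]
```

View pics/w4.png

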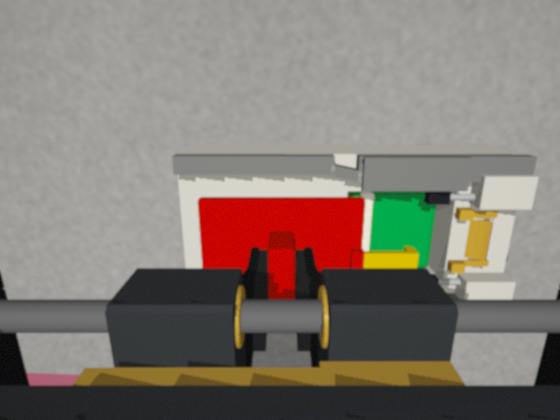

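View pics/s4z.png

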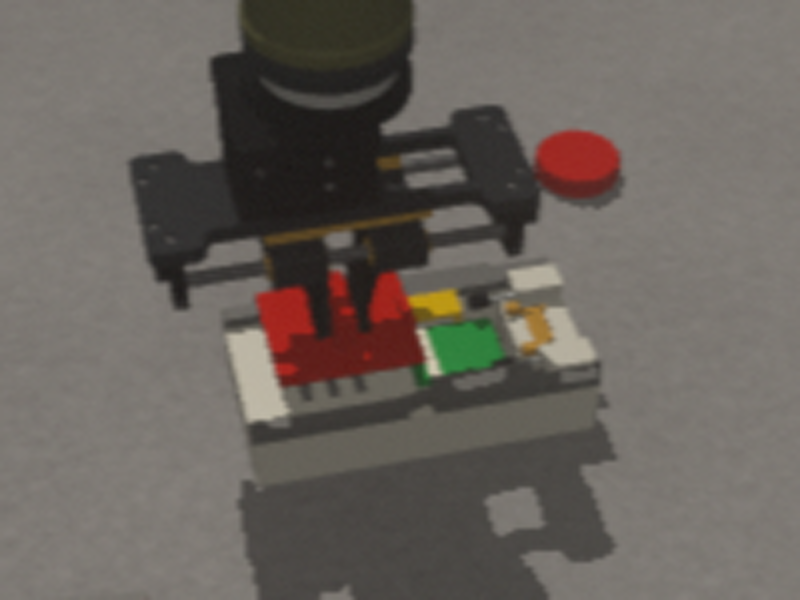

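The cover hovers square above the deck, tab toward the brass, in both pictures. I'll measure its pose relative to the logger before lowering.

```bash
cat > cov.py <<'E'
from t import *
def cover(f,lo,hi):
    z=load(f+'.npz'); w=world(z); zz=w[...,2]; hsv=cv2.cvtColor(z['p'],cv2.COLOR_RGB2HSV)
    red=((hsv[...,0]<8)|(hsv[...,0]>172))&(hsv[...,1]>150)&(zz>lo)&(zz<hi); red[266:]=0
    red=cv2.erode(red.astype(np.uint8),np.ones((2,2)))>0
    q=w[red][:,:2]-C; x=q@e*1000; y=q@n*1000
    k=(y>np.percentile(y,5))
    print('x',np.percentile(x,[.5,99.5]),'ymax',np.percentile(y,99.5),'z',np.percentile(w[red][:,2],[5,50,95]))
    # edge slope
    xs=np.arange(x.min()+5,x.max()-5,4); ym=[y[abs(x-a)<2].max() for a in xs]; p=np.polyfit(xs,ym,1); print('far edge slope deg',np.rad2deg(p[0]),'y',np.mean(ym))
    P=np.polyfit(x,w[red][:,2]*1000,1); print('pitch slope deg',np.rad2deg(np.arctan(P[0])))
    wl=(zz>.044)&(zz<.0495)&(hsv[...,1]<60); q=w[wl][:,:2]-C; x=q@e*1000;y=q@n*1000
    k=(x<-15)&(y>0); print('wall y range',np.percentile(y[k],[1,99]))
if __name__=='__main__': 
    import sys; cover(sys.argv[1],float(sys.argv[2]),float(sys.argv[3]))
E
python3 cov.py w4 .066 .08
```

```text
x [-79.31108889  -2.51346061] ymax 33.93424362078277 z [0.07293447 0.07399096 0.07519337]
far edge slope deg -0.01318708816088147 y 34.07592386915773
pitch slope deg 0.3563930785895234
wall y range [40.28914889 50.08158457]
```

{"name": "move_arm", "arguments": {"moves": [[-1, 10, -2, 0, 0, 0], [-1, 18, -2, 0, 0, 0], [-1, 24, -2, 0, 0, 0], [-1, 26, -2, 0, 0, 0], [-1, 27, -2, 0, 0, 0], [-1, 27, -2, 0, 0, 0], [-1, 27, -2, 0, 0, 0]]}}

```text
time_s: 7.88
tool_pos: [0.4966, 0.0294, 0.0586]
tool_rot: [-90.1, -0.0, -82.4]
force: [-3.0, 0.1, 4.9]
grip_width: 0.0118
```

```bash
python3 - <<'E'
from h import *
snap("wrist","w5")
E
python3 t.py -44 .0593; python3 cov.py w5 .042 .05
```

```text
7.9333 [0.49656092 0.02944813 0.05861661] [-9.00790250e+01 -1.76342387e-02 -8.23779465e+01] force [-2.32707806 -0.78365357  5.89789077] 0.012125606347814762
logger xy [-46.2  -0.7] force along -2.4 yaw -82.18714592642388
[-0.7, -0.7, 2.2, 0.1, -0.2, 0.0]
x [-83.13711642  -6.05862764] ymax 33.91025246951273 z [0.04441505 0.04547178 0.04663853]
far edge slope deg -0.08851042410498147 y 34.108219598657996
pitch slope deg 0.13289045707855524
wall y range [39.89145843 50.11732803]
```

The cover is resting on the deck: plate top at 45.5 mm, x ≈ -44.6, y ≈ -0.6, square. Releasing slightly, so the rear finger can push the rib without constraining the cover.

{"name": "move_arm", "arguments": {"moves": [[0, 0, 0, 0, 0, 0], [0, 0, 0, 0, 0, 0], [-0.7, -2, 0, 0, 0, 0], [-0.7, -2, 0, 0, 0, 0], [-0.7, -2, 0, 0, 0, 0]], "claw": 20}}

```text
time_s: 8.35
tool_pos: [0.4972, 0.0304, 0.0606]
tool_rot: [-90.0, -0.0, -82.4]
force: [-0.3, -0.3, -0.5]
grip_width: 0.0197
```

```bash
python3 - <<'E'
from h import *
snap("wrist","w6")
E
python3 t.py -44 .0593; python3 cov.py w6 .042 .05
```

```text
8.4 [0.49705557 0.03028613 0.06053361] [-8.99845305e+01 -2.95197829e-03 -8.23706711e+01] force [-0.46037311 -0.2805905   0.25118892] 0.020292785026631555
logger xy [-45.6   0. ] force along -0.5 yaw -82.18714592642388
[0.0, 1.2, 1.6, -0.0, -0.2, 0.0]
x [-83.11772659  -5.89382173] ymax 33.835539673867096 z [0.04445889 0.04548608 0.04659447]
far edge slope deg -0.0643104490922122 y 33.98306756476023
pitch slope deg 0.09971641976833154
wall y range [40.23290024 50.10729577]
```

{"name": "move_arm", "arguments": {"moves": [[0, 0, 2, 0, 0, 0], [0, 0, 4, 0, 0, 0], [0, 0, 6, 0, 0, 0], [0, 0, 8, 0, 0, 0], [0, 0, 10, 0, 0, 0], [0, 0, 12, 0, 0, 0], [0, 0, 14, 0, 0, 0], [0, 0, 16, 0, 0, 0], [0, 0, 18, 0, 0, 0], [0, 0, 20, 0, 0, 0], [0, 0, 22, 0, 0, 0], [0, 0, 24, 0, 0, 0]]}}

```text
time_s: 9.4
tool_pos: [0.5209, 0.0335, 0.0605]
tool_rot: [-90.0, -0.0, -82.4]
force: [-0.4, 1.2, -0.5]
grip_width: 0.0198
```

```bash
python3 - <<'E'
from h import *
snap("wrist","w7")
E
python3 t.py -20 .0605; python3 cov.py w7 .042 .05
```

```text
9.45 [0.52135531 0.03354475 0.06057189] [-8.99664998e+01  4.78957079e-03 -8.23739215e+01] force [-0.43795247  0.22544855 -0.51133806] 0.020094329231569247
logger xy [-21.1   0. ] force along -0.4 yaw -82.18714592642388
[0.0, 0.1, 1.1, -0.0, -0.2, -0.0]
x [-62.81426432  14.2388673 ] ymax 33.977724132595135 z [0.04445552 0.04548521 0.04660995]
far edge slope deg -2.1948265862614296 y 33.6030223086884
pitch slope deg 0.12382646391605492
wall y range [40.21745203 50.11369366]
```

View pics/w7.png

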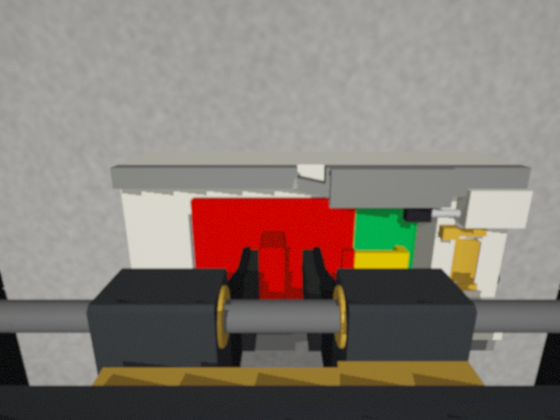

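The front edge is now under the lips and still square, with almost no push force. Continuing.

{"name": "move_arm", "arguments": {"moves": [[0, 0, 2, 0, 0, 0], [0, 0, 4, 0, 0, 0], [0, 0, 6, 0, 0, 0], [0, 0, 8, 0, 0, 0], [0, 0, 10, 0, 0, 0], [0, 0, 12, 0, 0, 0], [0, 0, 14, 0, 0, 0], [0, 0, 16, 0, 0, 0], [0, 0, 18, 0, 0, 0], [0, 0, 20, 0, 0, 0], [0, 0, 22, 0, 0, 0], [0, 0, 24, 0, 0, 0]]}}

```text
time_s: 10.45
tool_pos: [0.5447, 0.0366, 0.0605]
tool_rot: [-90.0, -0.0, -82.4]
force: [-0.8, 0.9, 0.5]
grip_width: 0.02
```

```bash
python3 - <<'E'
from h import *
snap("wrist","w8")
E
python3 t.py 0 .0605; python3 cov.py w8 .042 .05
```

```text
10.5 [0.54513155 0.03666561 0.0605836 ] [-8.99696631e+01  1.06494524e-03 -8.23774986e+01] force [ 0.55729661 -0.55004499 -0.44314623] 0.020462388872890064
logger xy [ 2.9 -0.1] force along 0.5 yaw -82.18714592642388
[-0.1, 0.1, -2.9, -0.0, -0.2, -0.0]
x [-38.52271595  38.63542537] ymax 34.0722659297519 z [0.04448992 0.04548211 0.0465974 ]
far edge slope deg -5.865519086783912 y 32.08524978647995
pitch slope deg 0.21110281687488092
wall y range [40.18010565 50.10097147]
```

{"name": "move_arm", "arguments": {"moves": [[0, 0, 1, 0, 0, 0], [0, 0, 2, 0, 0, 0], [0, 0, 3, 0, 0, 0], [0, 0, 4, 0, 0, 0], [0, 0, 5, 0, 0, 0], [0, 0, 6, 0, 0, 0], [0, 0, 7, 0, 0, 0], [0, 0, 8, 0, 0, 0], [0, 0, 9, 0, 0, 0], [0, 0, 10, 0, 0, 0]]}}

```text
time_s: 11.33
tool_pos: [0.5534, 0.0378, 0.0604]
tool_rot: [-90.2, -0.0, -82.4]
force: [-7.8, -0.5, 5.9]
grip_width: 0.02
```

{"name": "move_arm", "arguments": {"moves": [[0, 0, 1, 0, 0, 0], [0, 0, 2, 0, 0, 0], [0, 0, 3, 0, 0, 0], [0, 0, 4, 0, 0, 0]]}}

```text
time_s: 11.67
tool_pos: [0.5563, 0.0382, 0.0603]
tool_rot: [-90.3, -0.0, -82.4]
force: [-8.9, -1.5, 8.7]
grip_width: 0.0202
```

```bash
python3 t.py 20 .0605
```

```text
11.6667 [0.55626446 0.03816543 0.06032625] [-9.02959696e+01 -3.77558668e-02 -8.23732351e+01] force [-8.91387285 -1.50169101  8.72979347] 0.020155727738045
logger xy [14.1 -0.1] force along -9.0 yaw -82.18714592642388
[-0.1, -0.2, 5.9, 0.3, -0.2, 0.0]
```

```bash
python3 - <<'E'
from h import *
snap("wrist","w9"); s=snap("side","s9")
cv2.imwrite('pics/s9z.png',cv2.resize(s['p'][170:250,220:340,::-1],None,fx=6,fy=6,interpolation=cv2.INTER_CUBIC))
E
python3 cov.py w9 .042 .055
```

```text
x [-26.92680991  50.55818575] ymax 34.01496749304529 z [0.0444902  0.04549499 0.0470096 ]
far edge slope deg -5.705794901492975 y 31.267675224125007
pitch slope deg 0.3350720025141411
wall y range [40.10010694 50.10753061]
```

View pics/s9z.png

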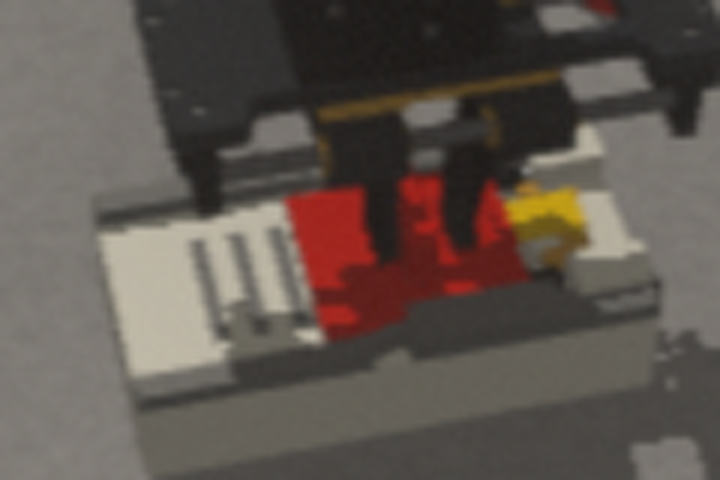

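View pics/w9.png

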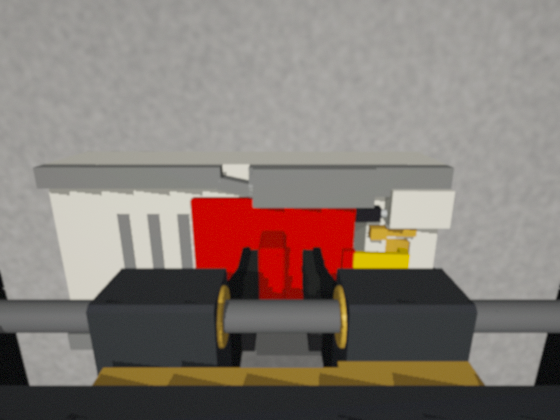

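{"name": "move_arm", "arguments": {"moves": [[0, -0.5, 0, 0, 0, 0], [0, -1, 0.5, 0, 0, 0], [0, -1.5, 1, 0, 0, 0], [0, -1.5, 1, 0, 0, 0]]}}

```text
time_s: 12.1
tool_pos: [0.5575, 0.0384, 0.061]
tool_rot: [-90.2, -0.0, -82.4]
force: [-6.4, -0.7, 1.0]
grip_width: 0.0198
```

```bash
python3 t.py 20 .0605
```

```text
12.1 [0.55752247 0.03837351 0.06100131] [-9.02414319e+01 -1.87429776e-03 -8.23729294e+01] force [-6.43360916 -0.71087123  0.99641795] 0.019786651749243437
logger xy [15.4 -0. ] force along -6.5 yaw -82.18714592642388
[-0.0, 0.5, 4.6, 0.2, -0.2, 0.0]
```

{"name": "move_arm", "arguments": {"moves": [[0, -0.2, 0.5, 0, 0, 0], [0, -0.3, 1, 0, 0, 0], [0, -0.5, 1.5, 0, 0, 0], [0, -0.6, 2, 0, 0, 0], [0, -0.6, 2, 0, 0, 0]]}}

```text
time_s: 12.52
tool_pos: [0.5592, 0.0386, 0.0614]
tool_rot: [-90.3, -0.0, -82.4]
force: [-7.0, 0.4, -1.2]
grip_width: 0.02
```

{"name": "move_arm", "arguments": {"moves": [[0, -0.2, 0.5, 0, 0, 0], [0, -0.4, 1, 0, 0, 0], [0, -0.5, 1.5, 0, 0, 0], [0, -0.5, 1.5, 0, 0, 0]]}}

```text
time_s: 12.85
tool_pos: [0.5627, 0.039, 0.0626]
tool_rot: [-90.0, 0.0, -82.4]
force: [-2.8, -0.3, -1.0]
grip_width: 0.0202
```

```bash
python3 t.py 20 .0605
```

```text
12.85 [0.56271813 0.03904173 0.06264492] [-9.00186349e+01  8.03745667e-03 -8.23757426e+01] force [-2.7636978  -0.26587393 -1.01478842] 0.02018604084174751
logger xy [20.6 -0.1] force along -2.8 yaw -82.18714592642388
[-0.1, 2.1, -0.6, 0.0, -0.2, -0.0]
```

```bash
python3 - <<'E'
from h import *
snap("wrist","w10"); s=snap("side","s10")
cv2.imwrite('pics/s10z.png',cv2.resize(s['p'][170:250,220:340,::-1],None,fx=6,fy=6,interpolation=cv2.INTER_CUBIC))
z=load('w10.npz'); cv2.imwrite('pics/w10z.png',cv2.resize(z['p'][150:290,180:480,::-1],None,fx=2.6,fy=2.6))
E
python3 cov.py w10 .042 .055; python3 - <<'E'
from t import *
z=load('w10.npz'); w=world(z); zz=w[...,2]; hsv=cv2.cvtColor(z['p'],cv2.COLOR_RGB2HSV)
for nm,h0,r in (('yellow',27,3),('brass',18,4)):
    m=(abs(hsv[...,0].astype(int)-h0)<=r)&(hsv[...,1]>120)&(zz>.035)&(zz<.06); m[300:]=0
    q=w[m][:,:2]-C; x=q@e*1000;y=q@n*1000; print(nm,m.sum(),np.percentile(x,[1,99]),np.percentile(y,[1,99]))
    for a in np.arange(40,96,3): 
        k=abs(x-a)<1.5
        if k.sum()>2: print(a,np.round(np.median(w[m][k,2])*1000,1),end='; ')
    print()
E
```

```text
x [-20.46454077  56.86899661] ymax 33.88781148087842 z [0.04610716 0.04719919 0.04867986]
far edge slope deg -4.382319155446437 y 31.157265565402113
pitch slope deg -0.1989964087056669
wall y range [40.13799105 50.09716853]
yellow 1012 [58.35437213 83.1442465 ] [-0.77387977  8.65527655]
58 50.6; 61 50.7; 64 50.6; 67 50.5; 70 50.6; 73 50.4; 76 50.4; 79 50.2; 82 50.2; 
brass 602 [57.48948025 81.84489024] [ 1.95161012 19.67315771]
58 45.8; 61 45.2; 64 45.1; 67 45.1; 70 40.6; 73 41.3; 76 42.5; 79 41.5; 82 40.8;
```

View pics/s10z.png

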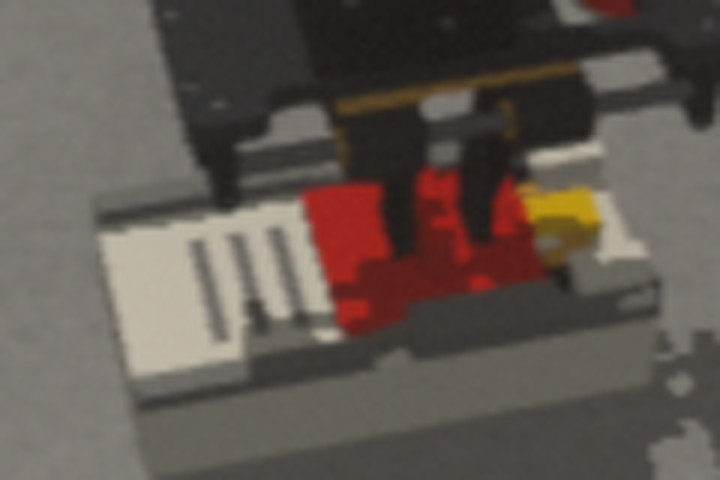

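View pics/w10z.png

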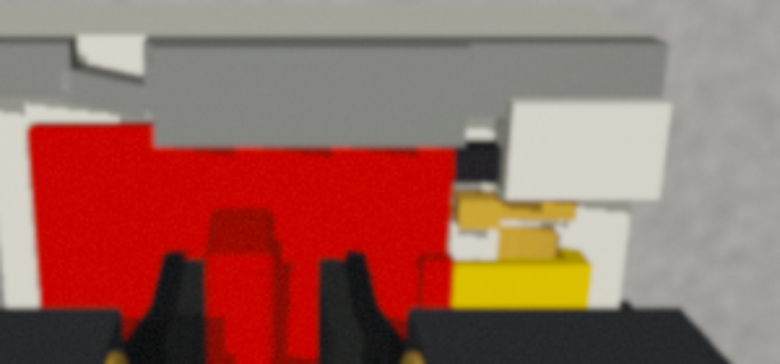

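```bash
python3 - <<'E'
from t import *
z=load('w10.npz'); w=world(z); 
for r in (236,240,244):
    print(r)
    for c in range(364,412,2):
        p=w[r,c]; l=lf(p); print(c,l.tolist(),round(p[2]*1000,1),z['p'][r,c].tolist(),end=' | ')
    print()
E
```

```text
236
364 [62.9, 14.9] 46.2 [202, 165, 58] | 366 [64.3, 14.2] 44.6 [201, 164, 58] | 368 [65.4, 14.1] 44.4 [203, 167, 67] | 370 [66.0, 14.7] 45.9 [203, 168, 70] | 372 [67.1, 14.5] 45.3 [205, 181, 128] | 374 [69.7, 12.1] 39.4 [207, 193, 167] | 376 [70.7, 12.1] 39.5 [205, 192, 167] | 378 [72.1, 11.7] 38.3 [204, 190, 166] | 380 [73.0, 11.9] 38.9 [195, 184, 160] | 382 [73.8, 12.2] 39.5 [191, 180, 158] | 384 [75.0, 11.9] 38.9 [189, 179, 158] | 386 [75.9, 12.2] 39.5 [185, 175, 156] | 388 [77.0, 12.1] 39.3 [158, 146, 122] | 390 [77.8, 12.4] 40.0 [146, 132, 108] | 392 [79.2, 11.8] 38.7 [153, 144, 123] | 394 [79.8, 12.4] 40.1 [183, 179, 165] | 396 [80.8, 12.4] 40.1 [174, 171, 157] | 398 [81.9, 12.4] 40.1 [187, 183, 171] | 400 [83.3, 11.9] 38.8 [213, 209, 198] | 402 [83.9, 12.4] 40.1 [213, 211, 200] | 404 [85.6, 11.7] 38.4 [213, 211, 200] | 406 [86.3, 12.0] 39.2 [213, 211, 201] | 408 [87.1, 12.2] 39.7 [213, 210, 200] | 410 [88.1, 12.3] 39.9 [213, 210, 200] | 
240
364 [64.8, 9.8] 39.2 [159, 158, 149] | 366 [65.9, 9.8] 39.1 [166, 164, 154] | 368 [66.5, 10.4] 40.5 [206, 205, 195] | 370 [67.4, 10.6] 
[... 1035 characters left out ...]
, 51] | 376 [70.8, 8.1] 40.4 [199, 162, 52] | 378 [71.8, 8.1] 40.6 [199, 162, 54] | 380 [72.7, 8.4] 41.2 [197, 160, 53] | 382 [73.3, 9.0] 42.4 [196, 159, 49] | 384 [74.4, 8.9] 42.2 [197, 159, 51] | 386 [74.9, 9.6] 43.9 [195, 159, 52] | 388 [76.2, 9.2] 42.9 [193, 157, 52] | 390 [77.0, 9.4] 43.6 [191, 154, 52] | 392 [78.1, 9.4] 43.5 [189, 152, 49] | 394 [78.7, 9.9] 44.6 [170, 148, 103] | 396 [81.0, 8.2] 40.8 [197, 191, 168] | 398 [82.2, 8.1] 40.4 [205, 200, 182] | 400 [83.3, 8.0] 40.3 [208, 204, 190] | 402 [84.6, 7.6] 39.3 [211, 209, 197] | 404 [85.6, 7.7] 39.4 [213, 210, 200] | 406 [87.0, 7.3] 38.5 [214, 211, 201] | 408 [87.6, 7.7] 39.6 [213, 211, 201] | 410 [88.6, 7.8] 39.7 [212, 210, 200] |
```

The jump and force drop (8 → 2.8 N), plus the tab tip at ≈80 against a catch face at ≈79, suggest it clicked. The plate appears lifted about 1.7 mm by friction against my finger. Backing off to see whether it stays.

{"name": "move_arm", "arguments": {"moves": [[0, 0.5, 0, 0, 0, 0], [0, 1, -0.5, 0, 0, 0], [0, 1, -1.5, 0, 0, 0], [0, 1, -3, 0, 0, 0], [0, 1, -3, 0, 0, 0], [0, 1, -3, 0, 0, 0]]}}

```text
time_s: 13.45
tool_pos: [0.5609, 0.0388, 0.0627]
tool_rot: [-89.9, -0.0, -82.4]
force: [0.8, -0.4, -0.2]
grip_width: 0.0201
```

```bash
python3 - <<'E'
from h import *
snap("wrist","w11")
E
python3 t.py 20 .0605; python3 cov.py w11 .042 .055; python3 - <<'E'
from t import *
z=load('w11.npz'); w=world(z); zz=w[...,2]; hsv=cv2.cvtColor(z['p'],cv2.COLOR_RGB2HSV)
m=(abs(hsv[...,0].astype(int)-27)<=3)&(hsv[...,1]>120)&(zz>.035)&(zz<.06); m[300:]=0
q=w[m][:,:2]-C; x=q@e*1000; print(np.percentile(x,[1,99]))
for a in np.arange(55,90,3):
    k=abs(x-a)<1.5
    if k.sum()>2: print(a,np.round(np.median(w[m][k,2])*1000,1),end='; ')
E
```

```text
13.5 [0.56073951 0.038795   0.0626778 ] [-8.98863780e+01 -8.87056091e-03 -8.23761809e+01] force [-0.05833483 -0.6158151   0.06398413] 0.019952801451084985
logger xy [18.6 -0. ] force along -0.1 yaw -82.18714592642388
[-0.0, 2.2, 1.4, -0.1, -0.2, 0.0]
x [-21.22944753  55.98031387] ymax 33.878674568943666 z [0.04483865 0.04597181 0.04783667]
far edge slope deg -4.910842509589782 y 31.112038575812683
pitch slope deg 1.098188588996518
wall y range [40.15077685 50.09626796]
[57.36875853 82.37540492]
58 50.3; 61 50.4; 64 50.5; 67 50.5; 70 50.5; 73 50.5; 76 50.5; 79 50.4; 82 50.5;
```

{"name": "move_arm", "arguments": {"moves": [[0, -5, -1, 0, 0, 0], [0, -15, -1, 0, 0, 0], [0, -40, -1, 0, 0, 0], [0, -80, -1, 0, 0, 0], [80, -110, -1, 0, 0, 0], [80, -110, -1, 0, 0, 0], [80, -110, -1, 0, 0, 0], [80, -110, -1, 0, 0, 0]]}}

```text
time_s: 14.17
tool_pos: [0.5707, -0.0446, 0.1742]
tool_rot: [-89.8, -0.1, -82.7]
force: [-0.7, -0.0, 0.4]
grip_width: 0.0199
```

```bash
cat > fin.py <<'E'
from t import *
import sys
f=sys.argv[1]
snap("wrist",f); z=snap("wrist",f); w=world(z); zz=w[...,2]; hsv=cv2.cvtColor(z['p'],cv2.COLOR_RGB2HSV)
q=(w[...,:2]-C); X=q@e*1000; Y=q@n*1000
reg=(abs(X)<110)&(abs(Y)<60)&(zz>.03)&(zz<.085)
sat=hsv[...,1]>140; H=hsv[...,0].astype(int)
red=reg&sat&((H<8)|(H>172)); pl=red&(zz<.053)
print('plate x',np.percentile(X[pl],[.5,99.5]),'y',np.percentile(Y[pl],[.5,99.5]))
for a in range(-20,60,8):
    k=pl&(abs(X-a)<4); 
    if k.sum()>3: print(a,np.round(np.median(zz[k])*1000,1),k.sum(),end='; ')
print()
rib=red&(zz>.064); print('rib',X[rib].mean(),Y[rib].mean(),np.median(zz[rib]))
yl=reg&sat&(abs(H-27)<=3); print('tab x',np.percentile(X[yl],[1,99]),'y',Y[yl].mean())
for a in range(56,90,3):
    k=yl&(abs(X-a)<1.5)
    if k.sum()>3: print(a,np.round(np.median(zz[k])*1000,1),end='; ')
lip=reg&(zz>.0495)&(zz<.054)&(hsv[...,1]<60); print('\nlip z',np.median(zz[lip]),'deck',np.median(zz[reg&(X<-40)&(X>-85)&(abs(Y)<30)]))
rr,cc=np.where(reg); cv2.imwrite(f'pics/{f}z.png',cv2.resize(z['p'][max(rr.min()-5,0):rr.max()+5,max(cc.min()-5,0):cc.max()+5,::-1],None,fx=2.8,fy=2.8))
o=env.get_obs(); print(o['time_s'],o['tool_pos'],o['force'])
E
python3 fin.py w12
```

```text
plate x [-21.7273027   56.08559155] y [-33.97718673  33.17806512]
-20 45.6 793; -12 45.7 1070; -4 45.8 1072; 4 45.9 1015; 12 46.0 515; 20 46.1 387; 28 46.2 985; 36 46.3 992; 44 46.4 999; 52 46.7 999; 
rib 16.9285859806518 -0.3301817363016373 0.06988671459517543
tab x [57.45102684 82.00872064] y -0.5552764784280599
56 51.1; 59 50.7; 62 50.7; 65 50.6; 68 50.7; 71 50.7; 74 50.8; 77 50.6; 80 50.9; 83 50.7; 
lip z 0.05142709057505317 deck 0.03974904394317167
14.2667 [ 0.56949592 -0.04010628  0.17260983] [-0.5147218  0.2645521  0.8075766]
```

View pics/w12z.png

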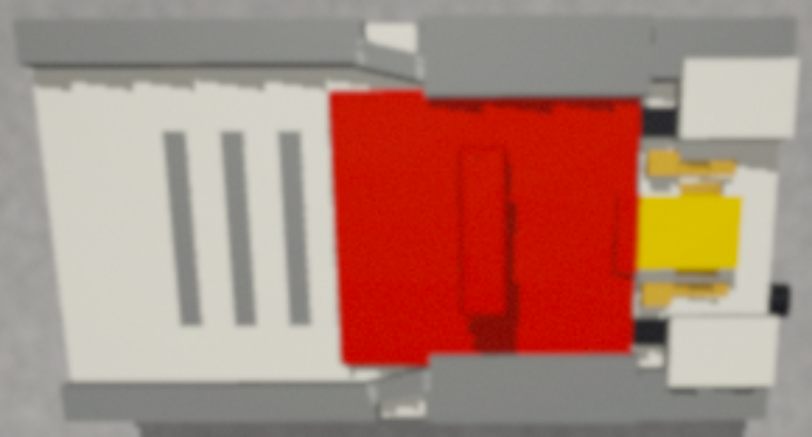

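The cover stays put hands-off: x ≈ 17, y ≈ -0.4, barb behind the catch face. Its front edge still sits about 0.8–1 mm high, putting the tip at roughly 42 mm against the 42.7 limit. I'll seat it with a very light press on the rib top, fingers closed.

```bash
python3 t.py 18 .10;python3 t.py 18 .085
```

```text
14.2667 [ 0.56949592 -0.04010628  0.17260983] [-8.99646343e+01  2.89262122e-02 -8.23798127e+01] force [-0.5147218  0.2645521  0.8075766] 0.02029323200653073
logger xy [ 16.8 -79.4] force along -0.5 yaw -82.18714592642388
[-79.4, 72.7, 1.1, -0.0, -0.2, -0.0]
14.2667 [ 0.56949592 -0.04010628  0.17260983] [-8.99646343e+01  2.89262122e-02 -8.23798127e+01] force [-0.5147218  0.2645521  0.8075766] 0.02029323200653073
logger xy [ 16.8 -79.4] force along -0.5 yaw -82.18714592642388
[-79.4, 87.7, 1.1, -0.0, -0.2, -0.0]
```

{"name": "move_arm", "arguments": {"moves": [[-40, 0, 1, 0, 0, 0], [-79, 0, 1, 0, 0, 0], [-79, 30, 1, 0, 0, 0], [-79, 60, 1, 0, 0, 0], [-79, 80, 1, 0, 0, 0], [-79, 84, 1, 0, 0, 0], [-79, 84, 1, 0, 0, 0], [-79, 84, 1, 0, 0, 0], [-79, 84, 1, 0, 0, 0]], "claw": 0}}

```text
time_s: 15.02
tool_pos: [0.5611, 0.0384, 0.0898]
tool_rot: [-89.9, -0.0, -82.3]
force: [-0.7, 0.5, 0.2]
grip_width: 0.0009
```

```bash
python3 t.py 18 .081
```

```text
15.0167 [0.56112327 0.03836675 0.08976532] [-8.98517567e+01 -9.29836354e-03 -8.23417284e+01] force [-0.72377147  0.52068926  0.16670137] 0.0009056427466654509
logger xy [18.9 -0.5] force along -0.6 yaw -82.18714592642388
[-0.5, 8.8, -1.0, -0.1, -0.2, 0.0]
```

{"name": "move_arm", "arguments": {"moves": [[0, 3, 0, 0, 0, 0], [0, 6, 0, 0, 0, 0], [0, 7, 0, 0, 0, 0], [0, 8, 0, 0, 0, 0], [0, 8.5, 0, 0, 0, 0], [0, 8.5, 0, 0, 0, 0]]}}

```text
time_s: 15.52
tool_pos: [0.5608, 0.0376, 0.0814]
tool_rot: [-89.9, -0.1, -82.4]
force: [-2.5, 0.6, 10.3]
grip_width: 0.0004
```

{"name": "move_arm", "arguments": {"moves": [[0, 0.5, 0, 0, 0, 0], [0, 1, 0, 0, 0, 0], [0, 1, 0, 0, 0, 0]]}}

```text
time_s: 15.77
tool_pos: [0.5608, 0.0376, 0.0814]
tool_rot: [-89.9, -0.1, -82.4]
force: [-5.4, -0.4, 15.0]
grip_width: 0.0002
```

{"name": "move_arm", "arguments": {"moves": [[0, -1, 0, 0, 0, 0], [0, -3, 0, 0, 0, 0], [0, -15, 0, 0, 0, 0], [0, -50, 0, 0, 0, 0], [0, -90, 0, 0, 0, 0], [80, -93, 0, 0, 0, 0], [80, -93, 0, 0, 0, 0], [80, -93, 0, 0, 0, 0], [80, -93, 0, 0, 0, 0]]}}

```text
time_s: 16.52
tool_pos: [0.5707, -0.0452, 0.172]
tool_rot: [-90.0, -0.0, -82.7]
force: [0.5, -0.2, -0.2]
grip_width: 0.0005
```

```bash
python3 fin.py w13
```

```text
plate x [-21.73796032  56.10336062] y [-33.71091622  33.083276  ]
-20 45.6 814; -12 45.7 1077; -4 45.6 1080; 4 45.6 1012; 12 45.5 533; 20 45.5 410; 28 45.6 970; 36 45.6 997; 44 45.6 1005; 52 45.8 991; 
rib 17.123392075965576 -0.27923598198762534 0.0694312391325358
tab x [56.93364275 81.9684566 ] y -0.48299756307181335
56 49.6; 59 49.6; 62 49.8; 65 49.8; 68 49.9; 71 49.9; 74 49.8; 77 49.9; 80 50.2; 83 49.7; 
lip z 0.051416545987870904 deck 0.03973169186265798
16.6167 [ 0.57039022 -0.04090482  0.17176866] [ 0.16404926 -0.26095804 -0.19588893]
```

View pics/w13z.png

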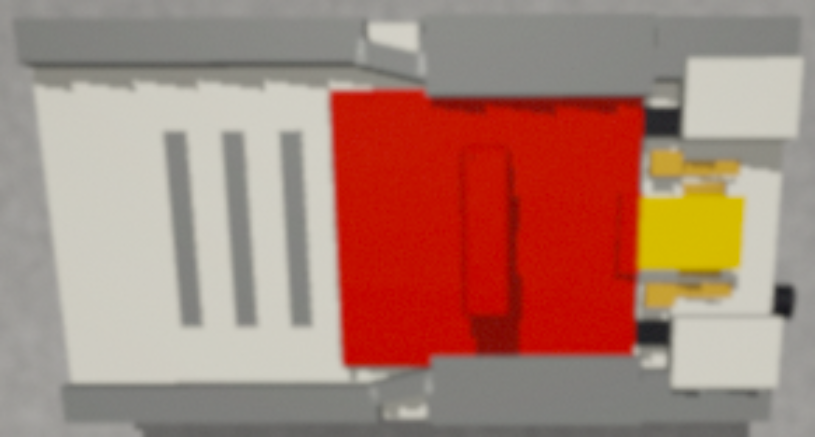

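The cover now lies flat: plate tops 45.5–45.8 mm, tab top at 49.8 mm (tip ≈ 41 mm). It is at x ≈ 17, y ≈ -0.4, and hasn't moved since release. Handing in.

```bash
python3 -c "
from cell import job
print(job.sign_off())"
```

```text
the job is handed in; nothing more can be done
None
```

The cover is closed on the white logger and the job is handed in. No verdict was reported. It took about 17 s of the 64 s allowed.

**What I did:** I picked the cover up by its rib and laid it on the entry deck at x ≈ -45 mm, y ≈ -0.6 mm, tab toward the brass. I then opened the jaws a little and slid it under the lips with the rear finger. The highest push I read along the rails was about 9 N. At the click the push dropped to about 3 N.

**Final checks:** With the arm clear, the last wrist picture put the cover at x ≈ 17 mm and y ≈ -0.4 mm. It lay flat on the deck under both lips. The tab was unbent, with its tip about 41 mm up and level with or just behind the catch face (both at about x = 79 mm, too close to call). It had not moved since release.

**What disagreed or went wrong along the way:**
- **Latch position:** the catch face first measured at about x = 83.5 mm from far off, but about 79 mm close up. The click agreed with 79.
- **Finger friction:** near the end the tool showed up to 9 N of vertical load. My correction for that lifted the plate about 1.7 mm.
- **Nose left high:** after the click the nose sat about 1 mm high, so I pressed on the rib top to seat it. That was meant to be very light but reached 15 N, still under the 25 N limit.

I did not re-measure the jar, cap and funnel. I kept the arm away from them and saw no contact force that suggested a touch.

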